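# Set up the pantograph engraver for a run of brass plates

## Robot

A 7-joint arm with a two-finger parallel gripper is mounted at the origin on a cart in front of the work surface, level with it; the furniture and walls round the work are solid. World frame = base frame: x ahead of the robot, y to its left, z up, the work surface at z = 0. Lengths are in m, angles in rad, forces in N, time in s.
With the tool pointing down it reaches from about 0.375 to 0.925 m from the base axis. Payload 3.1 kg.
Tool frame: the origin (TCP) lies between the finger pads; the fingertips stand 19 mm ahead of it and the grasp point (between the pads) is the TCP; z points along the fingers, y is the line along which they close (so a half turn about z gives the same grasp; the last joint's range is limited). The gripper opens to 85 mm and grips with 20 to 120 N. Pads are 22 mm wide; open, the fingers measure 114 mm over their backs; the gripper's body (76 mm by 85 mm) begins 54 mm behind the grasp point. The pads swing forward as they close: fully open they stand 13 mm farther back than shut.
Start: joints at [-1.276, 0.383, 0.044, 1.598, -0.018, 1.161, -0.05], TCP at [0.249, 0.601, 0.25] pointing down, gripper open.
Joint ranges: [-2.61, 2.61], [-0.41, 2.15], [-1.48, 1.57], [0, 2.5], [-1.57, 4.71], [0.05, 1.97], [-2.85, 2.85]. Speed limits (rad/s): [2.79, 2.79, 3.14, 3.14, 3.14, 3.14, 3.14].

## Interface

Orientations are given as a unit quaternion [x, y, z, w].
In Python, from bench import move_ptp, movel, move_j, move_gripper, pause, inverse_kinematics, read_camera, camera_params, MotionError, sign_off, look_for, tip_of, read_time_s, read_qpos, read_joint_vel, read_effort, read_eef_pos, read_tcp_rot, read_ft_force, read_ft_torque, read_finger_gap, read_grasp_force gives the robot as it stands. Calls block until the motion is done:
- move_ptp(position, orientation): joint-space move of the TCP to a pose.
- movel(position, orientation=None, speed=0.15): straight line of the TCP; orientation=None keeps the orientation; speed is the mean speed in m/s.
- move_j(angles): joint-space move.
- move_gripper(opening, effort=None): finger opening in m; effort is the grip in N (None keeps the last); returns when the fingers have stopped.
- pause(seconds).
- inverse_kinematics(position, orientation): joint angles nearest the present ones, or None.
- read_camera(name): name is "side" or "top" or "wrist"; returns the picture (480x640x3 uint8, red, green, blue); there is no depth.
- camera_params(name): a dict with "K" (3x3 intrinsics, pixels), "dist_coeffs" ([k1, k2, p1, p2, k3] as OpenCV has them; the pictures are not rectified), "camera_from_world" (4x4, takes a point from world to camera coordinates). Camera axes: x right, y down, z forward; pixel columns grow to the right and rows downward; lengths in m; the calibration is good to about 2 mm. A picture is of the moment at which its call begins: read the wrist's pose just before it. camera_params takes no time and is no camera call; for the wrist camera it gives the pose at the moment of the call.
A pose or a line that the arm cannot do raises MotionError and nothing moves.
- sign_off(): hands the job in; it is judged then, once.
Trained networks look in the newest picture that a camera, given by its name, has taken for a name from the list of things; names that differ only in an ending like _2 or _b are one class to them, and where a whole thing is asked for, a point or a joint stands for the part that bears it (a point fixed in the world has none). Each returns a list of dicts, best first, with "confidence" (0 to 1); they miss things now and then, are a little off and sometimes report something else, mostly with a low value. They report only what shows in the picture. A call takes as long as a camera call. They do not tell look-alikes from the thing itself.
- look_for(camera, name): "at" ([column, row] in pixels, amid what is visible of it).
- tip_of(camera, name): "at" ([column, row] in pixels: a listed point, or the origin of a listed thing).
Readings, each from a call of its own:
- read_time_s(): time.
- read_qpos(): joint angles.
- read_joint_vel(): joint speeds.
- read_effort(): joint torques, N m.
- read_eef_pos(): TCP position.
- read_tcp_rot(): TCP orientation.
- read_ft_force(): force on the tool from outside, world axes, zero at the start.
- read_ft_torque(): the same for the moment, N m.
- read_finger_gap(): finger opening in m.
- read_grasp_force(): force on a finger pad.
Only numpy, scipy, OpenCV 4.12 (cv2) and the standard library are available. Lean on these libraries where they do the work, as an engineer would, in place of code of your own. Each camera call takes 0.05 s, during which the arm holds its last target. There are 200 camera calls.

## Task

Change the engraving machine over for its next run: take the diamond template out of the pocket and lay it flat in the wooden tray, drop the flower template into the pocket, fully down, and swing the locking lever fully shut over its foot. Load every brass blank on the bench onto a work rest of its own by lifting the spring clip, sliding the blank straight home against the back stop and lowering the clip onto it. Turn the depth knob until the pointer stands at the long mark, and leave the pliers and the dark tin where they are.

Things in the scene. Friction and masses are not known exactly. Their poses are not given: they have to be found in the camera images.
- engraver: Fixed pantograph engraving machine. Origin on the bench top below it; x points away from the robot, y left, z up; turned up to 0.06 rad. Grey bed, top 16 mm above the bench: three work rests with clips at the right, template holder at the left; behind them a gearbox (top 34 mm) with depth knob and scale. The column (180 mm tall) stands 193 mm behind the origin.
- rest1 (a point): Right-hand work rest: where the middle of a home blank's underside belongs; axes as the engraver's. Rest: a bar 22 mm wide, top 24 mm above the bench and 8 above the bed, from 46 mm before this point on, so fingertips fit down beside a blank. The blank goes in lengthwise along +x to a back stop 39 mm behind this point.
- rest2 (a point): The same for the middle work rest, 56 mm left of rest1. At each rest guide cheeks, 5 mm higher than the rest's top, stand 34 mm apart on both sides from 1 mm behind this point to the back stop, flared to 43 mm at the mouth; the front half of a home blank stays free to be held.
- rest3 (a point): The same for the left work rest, 56 mm left of rest2.
- clip1 (a joint): Spring clip over rest1, rad: 0 down on the bare rest, about 0.1 down on a blank, 0.85 fully up (stop; nose 40 mm above the rest). Over-centre spring: below 0.42 it presses down (3 to 4 N at the nose), above it holds the clip up; lifting takes about 6 N at the tab. Even fully up it hangs over the rear 20 mm of the blank's place, so blanks are slid in from the front.
- clip2 (a joint): The same for the clip over rest2. Every clip's hinge line runs along the engraver's y, 55 mm behind the rest point and 13 mm above it. Seen from the hinge, at 0, the middle of the thumb tab lies 35 mm nearer the robot and 16 mm up, the nose 47 mm nearer.
- clip3 (a joint): The same for the clip over rest3.
- clip1_tab (a point): Middle of the upright thumb tab of clip 1, which is 12 mm wide (y), 10 mm thick (x) and stands 22 mm high on the clip's strip: 14 mm below to 8 mm above this point. The strip is no wider than the tab, so fingers can pass on both sides. The tab swings up and back with the clip.
- clip2_tab (a point): The same for clip 2.
- clip3_tab (a point): The same for clip 3.
- pocket (a point): Centre of the floor of the template pocket, 16 mm above the bench; axes as the engraver's. The pocket is 63 mm long (x), 49 mm wide (y), 14 mm deep and open at the top; its walls are 10 mm thick.
- lock_lever (a joint): Locking lever on an upright pivot, rad: 0 = fully shut, lying over the left shoulder of the template's foot, its knob toward the robot; 1.57 = open, pointing left. Below about 0.6 it hangs over the pocket; it starts between 0 and 0.5. Stays where left (0.6 N at the knob moves it). It passes 3.5 mm above the foot of a template that is fully down; one that is not blocks it.
- lever_knob (a point): Middle of the black upright knob at the lever's end, 15 mm in diameter, 26 mm tall (13 mm above and below this point), 55 mm above the bench. It moves on a circle of 84 mm radius about the pivot, which stands 43 mm behind (+x) and 19 mm left (+y) of the pocket's centre.
- knob_grip (a point): On the upright axis of the round black fluted depth knob, 34 mm in diameter; its rim runs from 14 mm below to 10 mm above this point. It turns up to 5 rad and stays where it is left (0.03 N m). Clockwise seen from above drives the pointer to the right (-y), 12 mm for each radian.
- pointer_tip (a point): Tip of the brass pointer that slides along the scale on the gearbox as the knob turns. It starts 15 to 35 mm left of the long mark.
- mark (a point): The one long mark of the scale (16 mm long, 2 mm wide; the others are 6 mm long, 10 mm apart): where the pointer's tip must stand, one beside the other along the engraver's y; axes as the engraver's.
- blank1: Plain brass plate blank, 78 x 30 x 6 mm, a small screw hole at either end; lies flat on the bench. Origin: middle of its underside; x along its length. 0.1 kg. All blanks are alike and either end may go first. May be absent.
- blank2: Plain brass plate blank, 78 x 30 x 6 mm, a small screw hole at either end; lies flat on the bench. Origin: middle of its underside; x along its length. 0.1 kg. All blanks are alike and either end may go first. May be absent.
- blank3: Plain brass plate blank, 78 x 30 x 6 mm, a small screw hole at either end; lies flat on the bench. Origin: middle of its underside; x along its length. 0.1 kg. All blanks are alike and either end may go first. May be absent.
- flower_template: Steel template block with a six-petalled flower in brass relief on top. Foot 60 x 46 x 13 mm, on it a body 42 x 26 mm, top 29.5 mm above the underside. Origin: middle of its underside; x along its length, z up. 0.3 kg. It fits the pocket either way round, long side along the pocket's x.
- diamond_template: Template block of the same make and size with a diamond in brass relief, left from the last run: it starts fully down in the pocket, the lever over or near its foot.
- template_tray: Open wooden tray for one template, fixed on the bench, 86 mm long (x), 72 mm wide (y), walls 14 mm high and 5 mm thick; floor 5 mm above the bench, inside 76 x 62 mm. Empty at the start. Origin: middle of its underside.
- pliers: Bystander: bare steel pliers, 100 mm, right of the engraver.
- dark_tin: Bystander: dark tin, 87 x 58 x 30 mm, left of the engraver.
Not all that is in view belongs to the job. Leave any green look-alike of the blank1 alone.

How it is judged:
At the end, for the whole second after the job is handed in: Blanks at rest, each on its own rest: within 4 mm of home, 6 mm across, 0.12 rad of straight, its clip pressing (over 0.5 N); flower template within 2 mm of the pocket floor; lever within 0.09 rad of shut; pointer within 2 mm of the long mark; diamond template flat on the tray's floor (((x of blank1 in the frame of rest1 between -0.004 and 0.004 m and y of blank1 in the frame of rest1 between -0.006 and 0.006 m and z of blank1 in the frame of rest1 between -0.003 and 0.003 m and angle between the x axis of blank1 and the x axis of rest1, either way round below 0.12 rad and contact force between clip1 and blank1 above 0.5 N) or (x of blank1 in the frame of rest2 between -0.004 and 0.004 m and y of blank1 in the frame of rest2 between -0.006 and 0.006 m and z of blank1 in the frame of rest2 between -0.003 and 0.003 m and angle between the x axis of blank1 and the x axis of rest2, either way round below 0.12 rad and contact force between clip2 and blank1 above 0.5 N) or (x of blank1 in the frame of rest3 between -0.004 and 0.004 m and y of blank1 in the frame of rest3 between -0.006 and 0.006 m and z of blank1 in the frame of rest3 between -0.003 and 0.003 m and angle between the x axis of blank1 and the x axis of rest3, either way round below 0.12 rad and contact force between clip3 and blank1 above 0.5 N)) and ((x of blank2 in the frame of rest1 between -0.004 and 0.004 m and y of blank2 in the frame of rest1 between -0.006 and 0.006 m and z of blank2 in the frame of rest1 between -0.003 and 0.003 m and angle between the x axis of blank2 and the x axis of rest1, either way round below 0.12 rad and contact force between clip1 and blank2 above 0.5 N) or (x of blank2 in the frame of rest2 between -0.004 and 0.004 m and y of blank2 in the frame of rest2 between -0.006 and 0.006 m and z of blank2 in the frame of rest2 between -0.003 and 0.003 m and angle between the x axis of blank2 and the x axis of rest2, either way round below 0.12 rad and contact force between clip2 and blank2 above 0.5 N) or (x of blank2 in the frame of rest3 between -0.004 and 0.004 m and y of blank2 in the frame of rest3 between -0.006 and 0.006 m and z of blank2 in the frame of rest3 between -0.003 and 0.003 m and angle between the x axis of blank2 and the x axis of rest3, either way round below 0.12 rad and contact force between clip3 and blank2 above 0.5 N)) and ((x of blank3 in the frame of rest1 between -0.004 and 0.004 m and y of blank3 in the frame of rest1 between -0.006 and 0.006 m and z of blank3 in the frame of rest1 between -0.003 and 0.003 m and angle between the x axis of blank3 and the x axis of rest1, either way round below 0.12 rad and contact force between clip1 and blank3 above 0.5 N) or (x of blank3 in the frame of rest2 between -0.004 and 0.004 m and y of blank3 in the frame of rest2 between -0.006 and 0.006 m and z of blank3 in the frame of rest2 between -0.003 and 0.003 m and angle between the x axis of blank3 and the x axis of rest2, either way round below 0.12 rad and contact force between clip2 and blank3 above 0.5 N) or (x of blank3 in the frame of rest3 between -0.004 and 0.004 m and y of blank3 in the frame of rest3 between -0.006 and 0.006 m and z of blank3 in the frame of rest3 between -0.003 and 0.003 m and angle between the x axis of blank3 and the x axis of rest3, either way round below 0.12 rad and contact force between clip3 and blank3 above 0.5 N)) and linear speed of each of blank1, blank2, blank3, diamond_template below 0.02 m/s and x of flower_template in the frame of pocket between -0.004 and 0.004 m and y of flower_template in the frame of pocket between -0.004 and 0.004 m and z of flower_template in the frame of pocket between -0.002 and 0.002 m and x of diamond_template in the frame of template_tray between -0.014 and 0.014 m and y of diamond_template in the frame of template_tray between -0.014 and 0.014 m and z of diamond_template in the frame of template_tray below 0.009 m and angle between diamond_template's own z axis and vertical below 0.1 rad and value of joint lock_lever below 0.09 rad and y of pointer_tip in the frame of mark between -0.002 and 0.002 m); the robot touches nothing.
It fails at once if a bystander is moved by more than 50 mm (distance of any of pliers, dark_tin from where it was at the start of the episode above 0.05 m).
Of blank1, blank2, blank3 only 2 to 3 are there at a start; the rules pass over those that are not, and their reading is None.
At some moment in a run one of blank1, blank2, blank3, flower_template may be knocked a few centimetres aside while the robot is not near it.
Once in a run the grip may slacken for a moment while it holds something.
It also fails if it takes over 210 s, if anything falls off the work surface, if the arm or the gripper's body presses on something with over 40 N, if the wrist force passes 120 N, or if a joint passes its speed limit or range.

## Working session

There is one attempt and no reset: what is moved stays moved. The work goes in short steps, each a Python script; the robot and the scene stay as the last script left them, time stands still between calls to the robot, and variables do not carry over. Pictures are saved under pics/ and viewed, at most 14 in all, crops included, and the job is handed in when it is done.

```bash
mkdir -p pics; ls; cat > h.py <<'E'
import numpy as np, cv2
from bench import *
from scipy.spatial.transform import Rotation as R
def snap(cam,name=None):
    im=read_camera(cam)
    if name: cv2.imwrite(f'pics/{name}.png',im[:,:,::-1])
    return im
def ray(cam,px,P=None):
    P=P or camera_params(cam); T=np.array(P['camera_from_world'])
    u=cv2.undistortPoints(np.array([[px]],float),np.array(P['K']),np.array(P['dist_coeffs']))[0,0]
    return -T[:3,:3].T@T[:3,3], T[:3,:3].T@np.array([u[0],u[1],1.])
def onz(cam,px,z,P=None):
    o,d=ray(cam,px,P); return o+d*(z-o[2])/d[2]
def tri(obs):
    A=0;b=0
    for o,d in obs:
        d=d/np.linalg.norm(d);M=np.eye(3)-np.outer(d,d);A=A+M;b=b+M@o
    return np.linalg.solve(A,b)
def proj(cam,p,P=None):
    P=P or camera_params(cam);T=np.array(P['camera_from_world'])
    r,_=cv2.Rodrigues(T[:3,:3]);return cv2.projectPoints(np.array([p],float),r,T[:3,3],np.array(P['K']),np.array(P['dist_coeffs']))[0][0,0]
def down(yaw): # tool x axis at yaw, z down;
    return (R.from_euler('z',yaw)*R.from_euler('x',np.pi)).as_quat()
E
python3 - <<'E'
from h import *
print(R.from_quat(read_tcp_rot()).as_matrix().round(3), read_time_s())
snap('top','top0');
for n in ['blank1','flower_template','diamond_template','template_tray','pliers','dark_tin','engraver']:
    print(n,[(np.round(d['at']),round(d['confidence'],2)) for d in look_for('top',n)][:6])
for n in ['rest1','rest2','rest3','pocket','lever_knob','knob_grip','pointer_tip','mark','clip1_tab','clip2_tab','clip3_tab','engraver']:
    print(n,[(np.round(d['at']),round(d['confidence'],2)) for d in tip_of('top',n)][:3])
snap('side','side0')
for c in ['top','side','wrist']: 
  P=camera_params(c);T=np.array(P['camera_from_world']);print(c,-T[:3,:3].T@T[:3,3],T[2,:3],P['K'][0][0])
print(read_time_s())
E
```

```text
pics
[[-0.924  0.383 -0.001]
 [ 0.383  0.924 -0.002]
 [-0.    -0.003 -1.   ]] 0.0
blank1 [(array([341., 295.]), 0.96), (array([192., 346.]), 0.89), (array([390., 285.]), 0.58), (array([338., 170.]), 0.5)]
flower_template [(array([238., 294.]), 0.58)]
diamond_template [(array([297., 202.]), 0.87)]
template_tray [(array([455., 283.]), 0.7)]
pliers [(array([454., 217.]), 0.89), (array([240., 294.]), 0.74)]
dark_tin [(array([165., 209.]), 0.56)]
engraver [(array([334., 171.]), 0.87)]
rest1 [(array([343., 209.]), 0.96), (array([399., 207.]), 0.91), (array([369., 210.]), 0.69)]
rest2 [(array([343., 209.]), 0.96), (array([399., 207.]), 0.91), (array([369., 210.]), 0.69)]
rest3 [(array([343., 209.]), 0.96), (array([399., 207.]), 0.91), (array([369., 210.]), 0.69)]
pocket [(array([296., 206.]), 0.63)]
lever_knob [(array([273., 223.]), 0.86), (array([285., 148.]), 0.66), (array([321., 154.]), 0.27)]
knob_grip [(array([287., 148.]), 0.9), (array([332., 153.]), 0.39)]
pointer_tip [(array([321., 157.]), 0.44), (array([338., 200.]), 0.31)]
mark [(array([332., 152.]), 0.7)]
clip1_tab [(array([403., 194.]), 0.72)]
clip2_tab [(array([370., 198.]), 0.7), (array([398., 211.]), 0.16)]
clip3_tab [(array([339., 200.]), 0.65)]
engraver [(array([336., 205.]), 0.89)]
top [3.76342116e-01 2.15199344e-04 1.03456210e+00] [ 0.12975611 -0.01210381 -0.99147206] 565.9280544424374
side [ 0.22802838 -0.71739548  0.72259785] [ 0.29677457  0.6941663  -0.65578808] 477.00425960475263
wrist [0.18409756 0.62876584 0.37514499] [ 0.25012959 -0.10362969 -0.96265055] 424.0965956952959
1.05
```

View pics/top0.png

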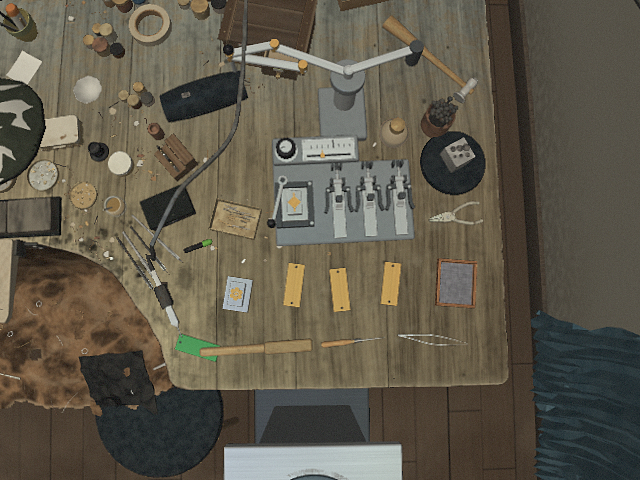

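View pics/side0.png

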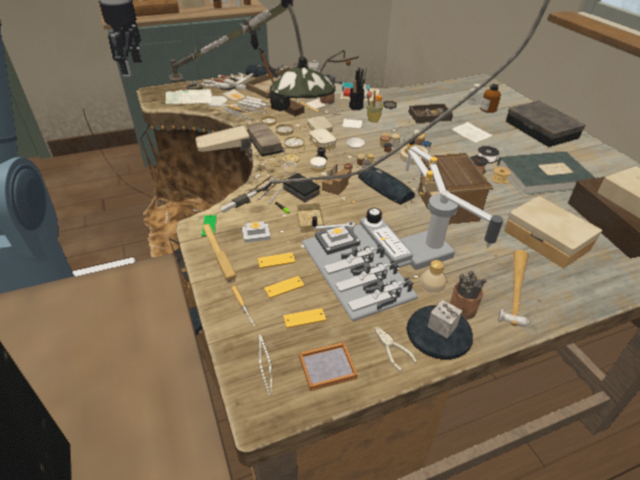

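```bash
python3 - <<'E'
from h import *
for n,p,z in [('blA',(293,284),0),('blB',(340,289),0),('blC',(390,284),0),('flower',(237,293),0.0295),('tray',(456,283),.005),('rest1',(399,207),.024),('rest2',(369,210),.024),('rest3',(343,209),.024),('pocket',(296,206),.016+.0295),('eng',(336,205),0),('lever',(273,223),.055),('knob',(286,148),.06)]:
    print(n,onz('top',p,z).round(3))
move_ptp([0.50,0.03,0.36],down(np.pi)); print(read_time_s(),read_qpos())
P=camera_params('wrist'); snap('wrist','w0')
for n in ['blank1','flower_template','diamond_template','template_tray']:
    print(n,[(np.round(d['at']),round(d['confidence'],2),onz('wrist',d['at'],.0295 if 'temp' in n else .006).round(4)) for d in look_for('wrist',n)][:6])
for n,z in [('rest1',.024),('pocket',.016),('lever_knob',.055),('knob_grip',.06),('pointer_tip',.036),('mark',.034),('clip1_tab',.053)]:
    print(n,[(np.round(d['at']),round(d['confidence'],2),onz('wrist',d['at'],z).round(4)) for d in tip_of('wrist',n)][:4])
print(read_time_s())
E
```

```text
blA [0.44  0.031 0.   ]
blB [ 0.43  -0.055  0.   ]
blC [ 0.437 -0.147  0.   ]
flower [0.423 0.129 0.03 ]
tray [ 0.437 -0.268  0.005]
rest1 [ 0.576 -0.164  0.024]
rest2 [ 0.571 -0.109  0.024]
rest3 [ 0.573 -0.062  0.024]
pocket [0.576 0.023 0.045]
eng [ 0.586 -0.05   0.   ]
lever [0.544 0.063 0.055]
knob [0.678 0.04  0.06 ]
3.3083 [-0.71048118 -0.00533867  0.57005891  1.82949791  0.00296173  1.31684448
  1.43186571]
blank1 [(array([316., 126.]), 0.92, array([0.4302, 0.0325, 0.006 ])), (array([495.,  26.]), 0.68, array([0.3308, 0.2172, 0.006 ])), (array([238., 122.]), 0.61, array([ 0.427 , -0.0525,  0.006 ])), (array([152., 130.]), 0.59, array([ 0.4354, -0.147 ,  0.006 ]))]
flower_template [(array([412., 117.]), 0.72, array([0.4217, 0.1313, 0.0295]))]
diamond_template [(array([311., 264.]), 0.68, array([0.581 , 0.0271, 0.0295])), (array([241., 290.]), 0.47, array([ 0.6129, -0.054 ,  0.0295]))]
template_tray [(array([242., 287.]), 0.66, array([ 0.6088, -0.0524,  0.0295])), (array([ 42., 128.]), 0.55, array([ 0.432 , -0.2531,  0.0295]))]
rest1 [(array([347., 235.]), 0.74, array([0.549 , 0.0673, 0.024 ])), (array([144., 251.]), 0.6, array([ 0.5675, -0.1627,  0.024 ])), (array([193., 254.]), 0.56, array([ 0.5711, -0.1081,  0.024 ])), (array([245., 248.]), 0.55, array([ 0.5644, -0.0486,  0.024 ]))]
pocket [(array([409., 119.]), 0.46, array([0.4234, 0.1311, 0.016 ])), (array([349., 236.]), 0.24, array([0.5518, 0.0701, 0.016 ]))]
lever_knob [(array([349., 236.]), 0.83, array([0.5415, 0.0669, 0.055 ]))]
knob_grip [(array([325., 355.]), 0.6, array([0.6786, 0.0421, 0.06  ]))]
pointer_tip [(array([269., 344.]), 0.47, array([ 0.6784, -0.0239,  0.036 ]))]
mark [(array([252., 345.]), 0.86, array([ 0.6811, -0.0436,  0.034 ]))]
clip1_tab [(array([134., 280.]), 0.9, array([ 0.5911, -0.1664,  0.053 ]))]
3.9083
```

View pics/w0.png

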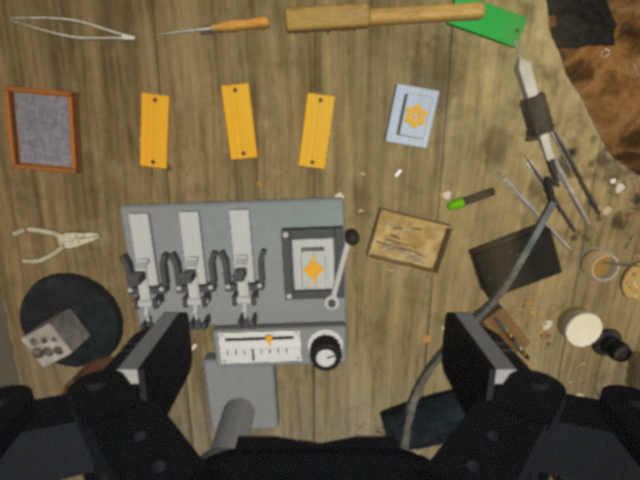

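```bash
cat >> h.py <<'E'
def rect(im,cam,x0,x1,y0,y1,z,s=0.0005,P=None):
    """world-plane picture: column <- y decreasing, row <- x decreasing (like top view)"""
    P=P or camera_params(cam);T=np.array(P['camera_from_world'])
    xs=np.arange(x1,x0,-s);ys=np.arange(y1,y0,-s);X,Y=np.meshgrid(xs,ys,indexing='ij')
    pts=np.stack([X,Y,0*X+z],-1).reshape(-1,3);r,_=cv2.Rodrigues(T[:3,:3])
    q=cv2.projectPoints(pts,r,T[:3,3],np.array(P['K']),np.array(P['dist_coeffs']))[0].reshape(X.shape+(2,)).astype(np.float32)
    return cv2.remap(im,q[...,0],q[...,1],cv2.INTER_LINEAR)
def blobs(mask,x1,y1,s,amin,amax):
    out=[]
    for c in cv2.findContours(mask.astype(np.uint8),cv2.RETR_EXTERNAL,cv2.CHAIN_APPROX_NONE)[0]:
        a=cv2.contourArea(c)*s*s
        if amin<a<amax:
            (u,v),(w,h),_=cv2.minAreaRect(c);b=cv2.boxPoints(cv2.minAreaRect(c))
            b=np.stack([x1-b[:,1]*s,y1-b[:,0]*s],1);e=b[1]-b[0] if np.linalg.norm(b[1]-b[0])>np.linalg.norm(b[2]-b[1]) else b[2]-b[1]
            yaw=(np.arctan2(e[1],e[0])+np.pi/2)%np.pi-np.pi/2
            out.append((x1-v*s,y1-u*s,yaw,max(w,h)*s,min(w,h)*s))
    return out
def blanks(im,P,x0=.36,x1=.54,y0=-.25,y1=.2,z=.006):
    r=rect(im,'wrist',x0,x1,y0,y1,z,P=P);h=cv2.cvtColor(r,cv2.COLOR_RGB2HSV)
    m=cv2.inRange(h,(14,150,120),(30,255,255));m=cv2.morphologyEx(m,cv2.MORPH_CLOSE,np.ones((9,9)))
    return blobs(m>0,x1,y1,.0005,.0015,.004)
E
python3 - <<'E'
from h import *
move_ptp([0.42,-0.03,0.25],down(np.pi)); P=camera_params('wrist');im=snap('wrist')
print('blanks',np.round(blanks(im,P),4))
for n,z in [('template_tray',0.005),('flower_template',0)]:
  print(n,[(d['confidence'],onz('wrist',d['at'],z,P).round(4)) for d in tip_of('wrist',n)])
r=rect(im,'wrist',.36,.5,-.33,.2,.013,.0007,P); cv2.imwrite('pics/r1.png',r[:,:,::-1])
r=rect(im,'wrist',.38,.47,.08,.18,.013,.0005,P);
move_ptp([0.55,-0.05,0.22],down(np.pi)); P=camera_params('wrist');im=snap('wrist','w2')
for n,z in [('rest1',.024),('pocket',.016),('diamond_template',.016),('lever_knob',.055),('knob_grip',.06),('pointer_tip',.036),('mark',.034),('clip1_tab',.053)]:
    print(n,[(np.round(d['at']),round(d['confidence'],2),onz('wrist',d['at'],z,P).round(4)) for d in tip_of('wrist',n)][:4])
g=rect(im,'wrist',.50,.72,-.21,.09,.016,.0004,P); cv2.imwrite('pics/r2.png',g[:,:,::-1])
print(read_time_s())
E
```

```text
blanks [[ 0.4272 -0.0503  0.0907  0.0793  0.0313]
 [ 0.4367 -0.1442 -0.1289  0.0797  0.0318]
 [ 0.4368  0.0327 -0.1368  0.0795  0.0311]]
template_tray [(0.69, array([ 0.435 , -0.2636,  0.005 ])), (0.24, array([ 0.5788, -0.1128,  0.005 ]))]
flower_template [(0.94, array([0.4229, 0.1342, 0.    ]))]
rest1 [(array([170., 240.]), 0.79, array([ 0.5673, -0.1625,  0.024 ])), (array([240., 242.]), 0.79, array([ 0.5691, -0.1075,  0.024 ])), (array([312., 235.]), 0.74, array([ 0.5635, -0.0509,  0.024 ]))]
pocket []
diamond_template [(array([411., 249.]), 0.92, array([0.577, 0.029, 0.016]))]
lever_knob [(array([487., 214.]), 0.69, array([0.5403, 0.0709, 0.055 ]))]
knob_grip [(array([436., 387.]), 0.69, array([0.6747, 0.0448, 0.06  ]))]
pointer_tip [(array([346., 370.]), 0.7, array([ 0.6756, -0.0229,  0.036 ]))]
mark [(array([322., 376.]), 0.7, array([ 0.6824, -0.0431,  0.034 ])), (array([239., 240.]), 0.7, array([ 0.5651, -0.1067,  0.034 ]))]
clip1_tab [(array([158., 279.]), 0.57, array([ 0.5892, -0.1636,  0.053 ])), (array([170., 241.]), 0.52, array([ 0.5604, -0.1524,  0.053 ]))]
5.75
```

View pics/r2.png

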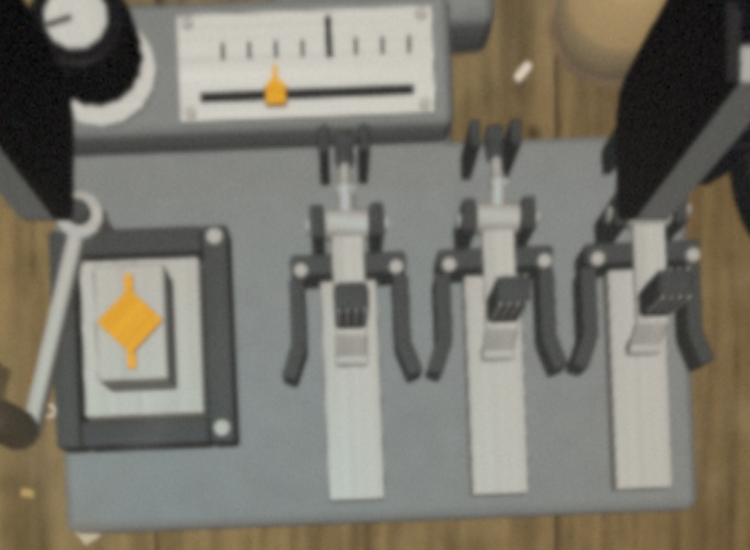

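View pics/r1.png

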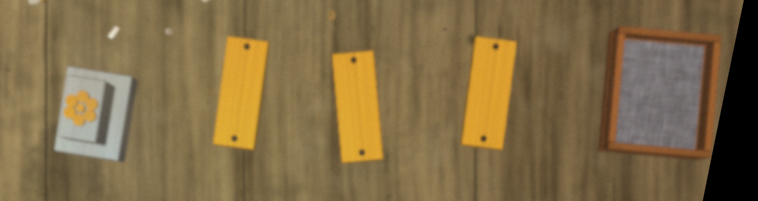

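```bash
cat >> h.py <<'E'
psi=0.039
def eng(p,dx,dy,z): return np.array([p[0]+dx*np.cos(psi)-dy*np.sin(psi),p[1]+dx*np.sin(psi)+dy*np.cos(psi),z])
rest={1:(.5697,-.1627),2:(.5677,-.1065),3:(.5657,-.0502)}
POCK=(.5807,.0292)
PIV=eng(POCK,.043,.019,0)
def arc(a,z,r=.084): return [PIV[0]-r*np.cos(a),PIV[1]+r*np.sin(a),z]
E
python3 - <<'E'
from h import *
q=down(np.pi+psi)
move_gripper(0.0)
move_ptp(arc(-.2,.10),q); movel(arc(-.2,.067),speed=.2)
for a in np.linspace(.1,1.15,5): movel(arc(a,.067),speed=.2)
print(read_ft_force().round(1) if hasattr(read_ft_force(),'round') else read_ft_force())
movel(arc(.9,.12),speed=.3); move_gripper(.06)
move_ptp([POCK[0]-.02,POCK[1],.13],q)
P=camera_params('wrist');im=snap('wrist','w3')
for n,z in [('diamond_template',.016),('lever_knob',.055)]:
    print(n,[(np.round(d['at']),round(d['confidence'],2),onz('wrist',d['at'],z,P).round(4)) for d in tip_of('wrist',n)][:4])
print(read_time_s())
E
```

```text
[-0.1  0.2 -0.4]
diamond_template [(array([316., 279.]), 0.78, array([0.5796, 0.0291, 0.016 ]))]
lever_knob [(array([511., 360.]), 0.81, array([0.6073, 0.1343, 0.055 ]))]
10.3167
```

View pics/w3.png

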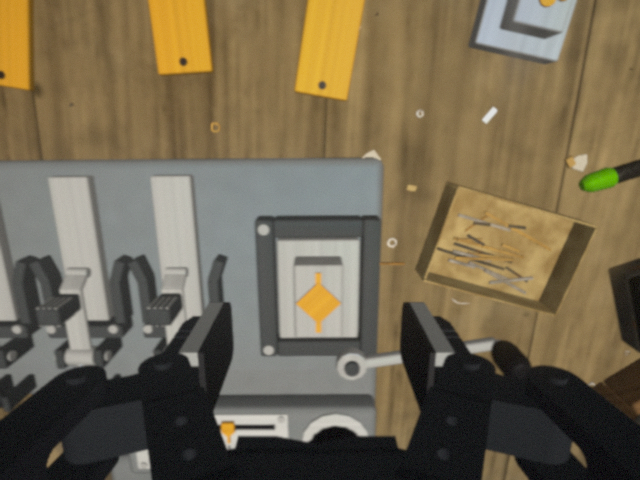

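```bash
cat >> h.py <<'E'
tray=(.4349,-.2634,-.11)
def ok(tag): print(tag,'gap',round(read_finger_gap(),4),'F',np.round(read_ft_force(),1),'t',round(read_time_s(),1),'z',np.round(read_eef_pos(),4))
E
python3 - <<'E'
from h import *
f=[onz('wrist',p,.029).round(4)[:2] for p in [(277,240),(357,239),(361,337),(280,339)]];print(np.mean(f,0))
f=[onz('wrist',p,.030).round(4)[:2] for p in [(256,217),(380,216),(377,353),(262,355)]];print(np.mean(f,0),f)
q=down(np.pi+psi)
move_ptp([*POCK,.10],q); movel([*POCK,.052],speed=.15); move_gripper(0,40); ok('grip')
p=read_eef_pos()
movel([*POCK,.11],speed=.15); ok('lift')
qt=down(np.pi+tray[2])
move_ptp([tray[0],tray[1],.12],qt); movel([tray[0],tray[1],.046],speed=.12); ok('above')
movel([tray[0],tray[1],.0425],speed=.03); ok('down')
move_gripper(.05); movel([tray[0],tray[1],.13],speed=.3)
P=camera_params('wrist');im=snap('wrist','w4')
print([(onz('wrist',d['at'],.005,P).round(4),d['confidence']) for d in tip_of('wrist','diamond_template')]); ok('end')
E
```

```text
[0.581525 0.035275]
[0.57995 0.03515] [array([ 5.4e-01, -5.0e-04]), array([0.5367, 0.0664]), array([0.6195, 0.0715]), array([0.6236, 0.0032])]
grip gap 0.0249 F [-0.7  0.2  6.5] t 11.4 z [0.5821 0.029  0.0536]
lift gap 0.0247 F [-0.4 -0.9 -2.8] t 12.0 z [0.5798 0.0296 0.1094]
above gap 0.0246 F [ 0.2  0.7 -3.1] t 14.0 z [ 0.4355 -0.2637  0.0464]
down gap 0.0249 F [ 1.  -1.2 -3.7] t 14.3 z [ 0.4353 -0.2635  0.0429]
[(array([ 0.434 , -0.2615,  0.005 ]), 0.63)]
end gap 0.05 F [-0.2  0.7 -0.3] t 15.2 z [ 0.4342 -0.2627  0.1293]
```

```bash
python3 - <<'E'
from h import *
move_ptp([.40,.133,.15],down(np.pi-.154)); pause(.3)
a=camera_params('wrist')['camera_from_world'];P=camera_params('wrist');im=snap('wrist','w5')
b=camera_params('wrist')['camera_from_world'];print(np.abs(np.array(a)-b).max(), read_eef_pos())
print([(d['at'],onz('wrist',d['at'],0,P).round(4),d['confidence']) for d in tip_of('wrist','flower_template')])
r=rect(im,'wrist',.37,.48,.06,.20,.013,.0003,P)
w4=cv2.imread('pics/w4.png'); c=np.hstack([cv2.resize(r[:,:,::-1],(400,314)),cv2.resize(w4,(400,314))]); cv2.imwrite('pics/c1.png',c)
move_ptp([POCK[0]-.02,POCK[1],.13],down(np.pi+psi)); pause(.3);P=camera_params('wrist');im=snap('wrist')
r=rect(im,'wrist',.53,.63,-.03,.09,.030,.0002,P);cv2.imwrite('pics/r6.png',r[:,:,::-1])
ok('')
E
```

```text
0.00036728378549191754 [0.40025893 0.13245051 0.14999192]
[([322.9, 263.3], array([0.4215, 0.1353, 0.    ]), 0.86)]
 gap 0.0498 F [-0.8  0.3 -0.8] t 18.2 z [0.5602 0.0304 0.1302]
```

View pics/c1.png

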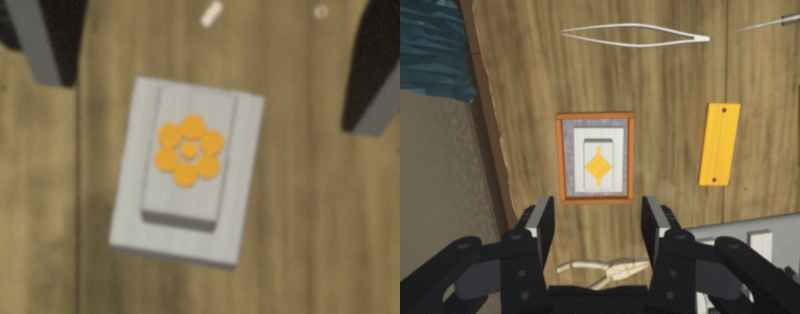

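View pics/r6.png

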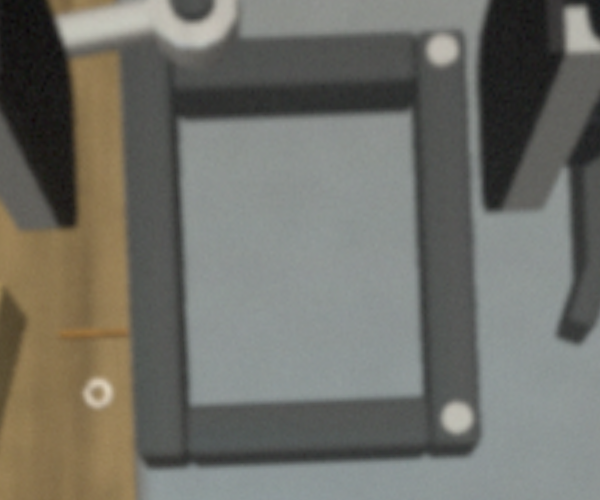

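```bash
sed -i 's/^POCK=.*/POCK=(.5812,.0297)/' h.py; python3 - <<'E'
from h import *
F=(.4207,.135); q=down(np.pi-.162)
move_gripper(.06)
move_ptp([*F,.09],q); movel([*F,.0375],speed=.15); pause(.2)
e=np.array([read_eef_pos() for _ in range(8)]); print('noise',e.mean(0),e.std(0))
move_gripper(0,60); ok('grip'); movel([*F,.12],speed=.2); ok('lift')
qp=down(np.pi+psi)
move_ptp([*POCK,.11],qp); movel([*POCK,.072],speed=.1); pause(.2); ok('pre')
done=False
for dx,dy in [(0,0),(.0012,0),(-.0012,0),(0,.0012),(0,-.0012),(.0024,0),(-.0024,0),(0,.0024),(0,-.0024)]:
    c=eng(POCK,dx,dy,.068); movel(c,speed=.05); c[2]=.0615; movel(c,speed=.03); f=np.mean([read_ft_force() for _ in range(5)],0); z=np.mean([read_eef_pos()[2] for _ in range(5)])
    print(dx,dy,f.round(1),z.round(4))
    if f[2]<4: done=True; break
if done:
    c[2]=.054; movel(c,speed=.04); ok('low')
    print('f',np.mean([read_ft_force() for _ in range(5)],0).round(1))
E
```

```text
noise [0.4219701  0.13517281 0.03847326] [5.55111512e-17 0.00000000e+00 0.00000000e+00]
grip gap 0.024 F [-2.  -0.9  7.3] t 20.3 z [0.421  0.1348 0.0382]
lift gap 0.0241 F [ 0.   0.2 -3.8] t 20.9 z [0.4196 0.1354 0.1194]
pre gap 0.0243 F [ 0.1  0.2 -3.2] t 22.4 z [0.5818 0.0296 0.0726]
0 0 [ 0.5 -1.9 -5. ] 0.061
low gap 0.0244 F [-0.1 -0.5  0.3] t 23.4 z [0.5818 0.0294 0.0543]
f [-0.1 -0.5  0.3]
```

```bash
python3 - <<'E'
from h import *
move_gripper(.05); p=read_eef_pos(); movel([p[0],p[1],.12],speed=.25)
move_gripper(0,40)
q=down(np.pi+psi)
move_ptp(arc(1.8,.12),q); movel(arc(1.8,.067),speed=.2)
for a in np.linspace(1.5,.35,6): movel(arc(a,.067),speed=.2)
a=.33
while a>.0:
    movel(arc(a,.067),speed=.08); f=read_ft_force(); 
    if f[1]>5: break
    a-=.02
print('a',a,np.round(f,1))
movel(arc(a+.15,.067),speed=.2);movel(arc(a+.15,.12),speed=.3)
move_gripper(.05)
move_ptp([.56,0.0,.2],q); pause(.3);P=camera_params('wrist');im=snap('wrist','w7')
for n,z in [('flower_template',.016),('lever_knob',.055),('knob_grip',.05),('pointer_tip',.036),('mark',.034)]:
    print(n,[(np.round(d['at']),round(d['confidence'],2),onz('wrist',d['at'],z,P).round(4)) for d in tip_of('wrist',n)][:2])
print(PIV,arc(-psi,.055)); ok('')
E
```

```text
a 0.15000000000000002 [ 1.   6.1 -0.9]
flower_template [(array([354., 256.]), 0.87, array([0.5831, 0.0334, 0.016 ]))]
lever_knob [(array([385., 208.]), 0.6, array([0.5383, 0.0469, 0.055 ]))]
knob_grip [(array([366., 394.]), 0.68, array([0.6797, 0.0456, 0.05  ]))]
pointer_tip [(array([276., 378.]), 0.44, array([ 0.6782, -0.0231,  0.036 ]))]
mark [(array([252., 378.]), 0.83, array([ 0.6801, -0.0414,  0.034 ]))]
[0.62342649 0.05036213 0.        ] [np.float64(0.5394903643772869), np.float64(0.04708695764705579), 0.055]
 gap 0.0498 F [ 0.3 -0.   0.4] t 31.9 z [5.599e-01 1.000e-04 1.999e-01]
```

View pics/w7.png

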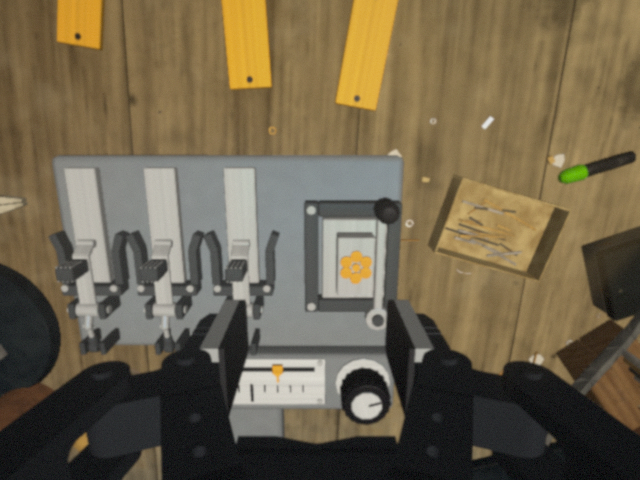

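```bash
python3 - <<'E'
from h import *
K=(.6815,.0450); s=.8
move_gripper(.07); move_ptp([*K,.14],down(np.pi+psi+s)); print(read_qpos()[6])
movel([*K,.061],speed=.12); ok('down'); move_gripper(0,40); ok('grip')
for a in np.linspace(s,s-1.667,7)[1:]: move_ptp([*K,.061],down(np.pi+psi+a)); print(np.round(read_ft_force(),1))
pause(.2);ok('turned'); move_gripper(.07); movel([*K,.14],speed=.25)
move_ptp([.60,0.0,.2],down(np.pi+psi)); pause(.3);P=camera_params('wrist');im=snap('wrist')
for n,z in [('knob_grip',.05),('pointer_tip',.036),('mark',.034)]:
    print(n,[(np.round(d['at']),round(d['confidence'],2),onz('wrist',d['at'],z,P).round(4)) for d in tip_of('wrist',n)][:2])
r=rect(im,'wrist',.64,.71,-.12,.08,.035,.0003,P);cv2.imwrite('pics/r8.png',r[:,:,::-1]);ok('')
E
```

```text
2.6012609123128314
down gap 0.0698 F [-0.3 -0.3  0.5] t 33.8 z [0.6822 0.0448 0.0617]
grip gap 0.0323 F [ 0.3 -0.8  4.1] t 34.2 z [0.6827 0.0446 0.0623]
[ 2.8 -2.8  5.3]
[ 3.3 -3.5  4.1]
[ 5.8 -4.5  3.7]
[ 4.8 -5.9  3.8]
[ 3.  -7.   4.2]
[ 3.7 -6.1  4.9]
turned gap 0.0324 F [ 2.7 -6.6  4.8] t 36.4 z [0.6826 0.0393 0.0624]
knob_grip [(array([372., 346.]), 0.66, array([0.6819, 0.046 , 0.05  ]))]
pointer_tip [(array([252., 326.]), 0.68, array([ 0.6765, -0.0428,  0.036 ]))]
mark [(array([254., 330.]), 0.8, array([ 0.6806, -0.0415,  0.034 ]))]
 gap 0.0703 F [ 0.  -0.4 -0.3] t 38.6 z [ 0.6001 -0.      0.1999]
```

View pics/r8.png

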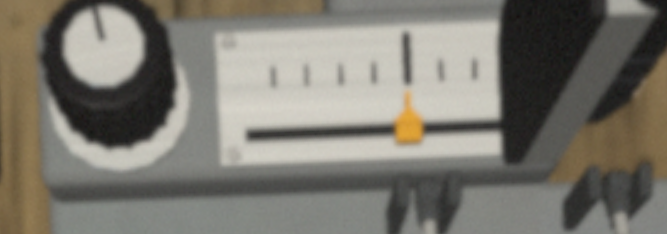

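```bash
cat >> h.py <<'E'
def tab(i,th,dz=0):
    a=.4286+th; return eng(rest[i],.055-.0385*np.cos(a),0,.037+.0385*np.sin(a)+dz)
Q=down(np.pi+psi)
def lift(i):
    move_gripper(.035); p=tab(i,0,.002); move_ptp([p[0],p[1],.11],Q); movel(p,speed=.15); move_gripper(0,25); ok(f'clip{i}')
    for t in (.25,.5,.75): movel(tab(i,t,.002),speed=.1)
    ok('up'); move_gripper(.035); p=tab(i,.75,.0); movel([p[0],p[1],.14],speed=.25)
E
python3 - <<'E'
from h import *
for i in (1,2,3): lift(i)
move_ptp([.50,-.08,.22],Q); pause(.3);P=camera_params('wrist');im=snap('wrist','w9')
print(np.round(blanks(im,P),4)); ok('')
E
```

```text
clip1 gap 0.0111 F [ 0.9 -2.5  2.4] t 40.7 z [ 0.5909 -0.1638  0.0566]
up gap 0.011 F [-6.  -4.2 -0.7] t 41.4 z [ 0.6052 -0.1633  0.0735]
clip2 gap 0.0112 F [ 0.5 -3.4  0.8] t 43.6 z [ 0.5888 -0.1078  0.0565]
up gap 0.0115 F [-6.1 -4.1 -0.4] t 44.4 z [ 0.6028 -0.1072  0.0733]
clip3 gap 0.0114 F [ 0.6 -4.4  1.3] t 46.6 z [ 0.5869 -0.0518  0.0565]
up gap 0.0111 F [-5.6 -4.5  0.5] t 47.3 z [ 0.6006 -0.0513  0.073 ]
[[ 0.4034 -0.1612 -0.1283  0.0791  0.0314]
 [ 0.4268 -0.0503  0.0907  0.0789  0.0311]
 [ 0.4363  0.0325 -0.1343  0.079   0.0311]]
 gap 0.035 F [0.2 0.2 0.2] t 49.0 z [ 0.5004 -0.0798  0.2197]
```

View pics/w9.png

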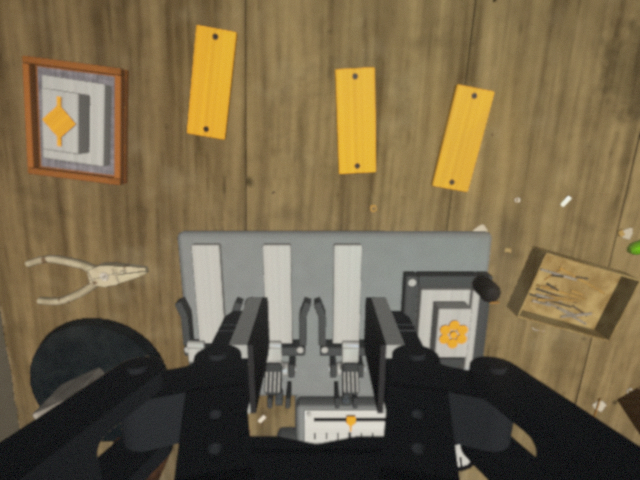

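```bash
sed -i 's/^rest=.*/rest={1:(.5700,-.1637),2:(.5680,-.1075),3:(.5660,-.0512)}/' h.py; cat >> h.py <<'E'
def load(i,b,off=.022):
    x,y,w=b[:3]; g=np.array([x-off*np.cos(w),y-off*np.sin(w)]); q=down(np.pi+w)
    move_gripper(.05); move_ptp([*g,.08],q); movel([*g,.021],speed=.15); move_gripper(0,60); ok('grip')
    movel([*g,.09],speed=.25); ok('lift')
    if read_finger_gap()<.022: print('LOST'); return False
    p=lambda d,z: eng(rest[i],d-off,0,z)
    move_ptp(p(-.048,.08),Q); movel(p(-.048,.0475),speed=.15); pause(.1); ok('pre')
    movel(p(-.004,.047),speed=.08); ok('in')
    movel(p(-.004,.0455),speed=.05); d=-.004
    while d<.006:
        d+=.001; movel(p(d,.0455),speed=.03); f=read_ft_force()
        if f[0]<-6: break
    print('d',d); ok('home'); move_gripper(.042); 
    movel(p(d-.0,.10),speed=.2)
def lower(i):
    p=tab(i,.85,0); move_gripper(.035); move_ptp([p[0],p[1],.13],Q); movel(p,speed=.15); move_gripper(0,25); ok(f'tab{i}')
    for t in (.6,.35,.17): movel(tab(i,t,.001),speed=.1)
    ok('low'); move_gripper(.035); p=tab(i,.1); movel([p[0],p[1],.12],speed=.25)
E
python3 - <<'E'
from h import *
move_ptp([.44,-.16,.2],Q); pause(.2);P=camera_params('wrist');im=snap('wrist')
B=[b for b in blanks(im,P) if b[1]<-.1]; print(np.round(B,4))
load(1,B[0])
move_ptp([.48,-.16,.2],Q); pause(.2);P=camera_params('wrist');im=snap('wrist','w10')
print('home?',np.round(blanks(im,P,.5,.66,-.2,-.12,.03),4),rest[1]); ok('')
E
```

```text
[[ 0.4036 -0.1614 -0.127   0.0792  0.0308]]
grip gap 0.0268 F [-1.1  0.7 10.3] t 51.6 z [ 0.3836 -0.1591  0.0227]
lift gap 0.0266 F [ 0.7  1.7 -1.2] t 52.0 z [ 0.3829 -0.1582  0.0911]
pre gap 0.0263 F [-1.   0.7 -1.2] t 53.0 z [ 0.4988 -0.1663  0.0476]
in gap 0.0266 F [-0.1 -0.   0.1] t 53.7 z [ 0.5438 -0.1648  0.047 ]
d -0.001
home gap 0.0266 F [-7.6  2.3 13.1] t 54.7 z [ 0.544  -0.1649  0.0468]
home? [[ 0.5648 -0.163   0.02    0.079   0.0304]] (0.57, -0.1637)
 gap 0.0421 F [-0.5 -0.2  0.3] t 56.2 z [ 0.48   -0.1596  0.1988]
```

View pics/w10.png

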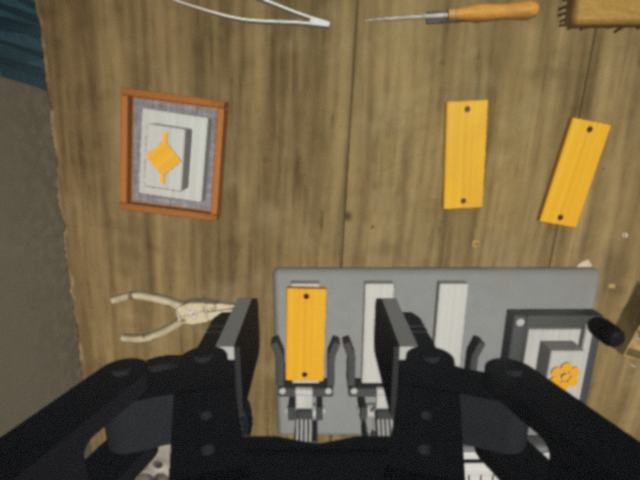

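```bash
cat >> h.py <<'E'
def nudge(i,d0=-.012):
    p=lambda d,z: eng(rest[i],d-.050,0,z)
    move_gripper(0,40); move_ptp(p(-.025,.09),Q); movel(p(-.025,.0465),speed=.15); movel(p(d0,.0465),speed=.08); d=d0
    f0=np.array(read_ft_force())[0]
    while d<.012:
        d+=.0015; movel(p(d,.0465),speed=.04); pause(.03); f=np.array(read_ft_force())
        if f[0]-f0<-5: break
    print('nudge d',d,f0,np.round(f,1),np.round(read_eef_pos(),4)); movel(p(d-.02,.0465),speed=.2); movel(p(d-.02,.09),speed=.3)
def check(i):
    move_ptp(eng(rest[i],-.08,0,.2),Q); pause(.2);P=camera_params('wrist');im=snap('wrist'); r=rest[i]
    print('home?',np.round(blanks(im,P,.5,.66,r[1]-.04,r[1]+.04,.03),4),r); ok(''); return im,P
E
python3 - <<'E'
from h import *
nudge(1); check(1)
E
```

```text
nudge d 0.002999999999999998 0.29776860210059763 [-5.   0.4  2.8] [ 0.5219 -0.1657  0.0463]
home? [] (0.57, -0.1637)
 gap -0.0001 F [-0.2  0.3  0. ] t 62.1 z [ 0.4892 -0.1663  0.1985]
```

```bash
python3 - <<'E'
from h import *
lower(1)
move_ptp([.46,-.06,.2],Q); pause(.2);P=camera_params('wrist');im=snap('wrist','w11')
print('home1',np.round(blanks(im,P,.5,.66,-.21,-.12,.03),4))
B=np.array(blanks(im,P)); print(B.round(4))
b=B[np.argmin(abs(B[:,1]+.05)+abs(B[:,0]-.43))]
load(2,b); nudge(2); lower(2)
move_ptp([.46,-.06,.2],Q); pause(.2);P=camera_params('wrist');im=snap('wrist','w12')
print('home2',np.round(blanks(im,P,.5,.66,-.15,-.07,.03),4));print(np.round(blanks(im,P),4))
ok('')
E
```

```text
tab1 gap 0.011 F [-0.6 -0.3  5. ] t 64.0 z [ 0.6149 -0.163   0.0756]
low gap 0.0112 F [4.4 0.2 9.4] t 64.8 z [ 0.5998 -0.1636  0.0641]
home1 []
[[ 0.4268 -0.0504  0.088   0.0789  0.031 ]
 [ 0.4365  0.0325 -0.1343  0.0789  0.0312]]
grip gap 0.0264 F [-1.6 -0.2 10.1] t 68.3 z [ 0.4069 -0.0524  0.0227]
lift gap 0.0265 F [ 0.1  0.6 -1.3] t 68.8 z [ 0.406  -0.0516  0.091 ]
pre gap 0.0266 F [-0.4  0.5 -0.9] t 69.8 z [ 0.4969 -0.1095  0.0476]
in gap 0.0266 F [ 0.   0.9 -0.5] t 70.5 z [ 0.5418 -0.1086  0.047 ]
d -0.001
home gap 0.0263 F [-7.7  1.1 14.9] t 71.5 z [ 0.542  -0.1088  0.0468]
nudge d 0.002999999999999998 -0.17786767108685653 [-5.5 -1.   4.3] [ 0.5196 -0.1095  0.0463]
tab2 gap 0.0113 F [-0.  -2.1  2.6] t 78.9 z [ 0.6127 -0.1069  0.0753]
low gap 0.0116 F [ 4.3 -1.3  9.1] t 79.7 z [ 0.5982 -0.1076  0.0643]
home2 []
[[ 0.4365  0.0325 -0.1364  0.0789  0.0311]]
 gap 0.035 F [0.5 0.4 0.3] t 81.4 z [ 0.4609 -0.0607  0.2002]
```

View pics/w12.png

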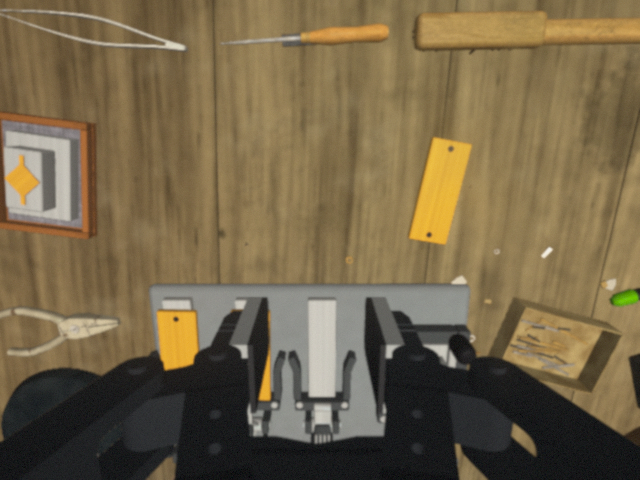

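```bash
python3 - <<'E'
from h import *
move_gripper(.085); move_ptp([.58,-.10,.2],Q); pause(.2);P=camera_params('wrist');im=snap('wrist')
cv2.imwrite('pics/c13.png',cv2.resize(im[120:420,120:520,::-1],(800,600)))
print([(d['at'],round(d['confidence'],2),onz('wrist',d['at'],.054,P).round(4)) for d in tip_of('wrist','clip1_tab')]); print(tab(1,.1),tab(2,.1))
ok('')
E
```

```text
[([210.3, 294.3], 0.81, array([ 0.6237, -0.1682,  0.054 ]))]
[ 0.59173817 -0.16285178  0.05641651] [ 0.58973817 -0.10665178  0.05641651]
 gap 0.085 F [-0.7  0.  -0.4] t 82.8 z [ 0.5794 -0.0992  0.2004]
```

View pics/c13.png

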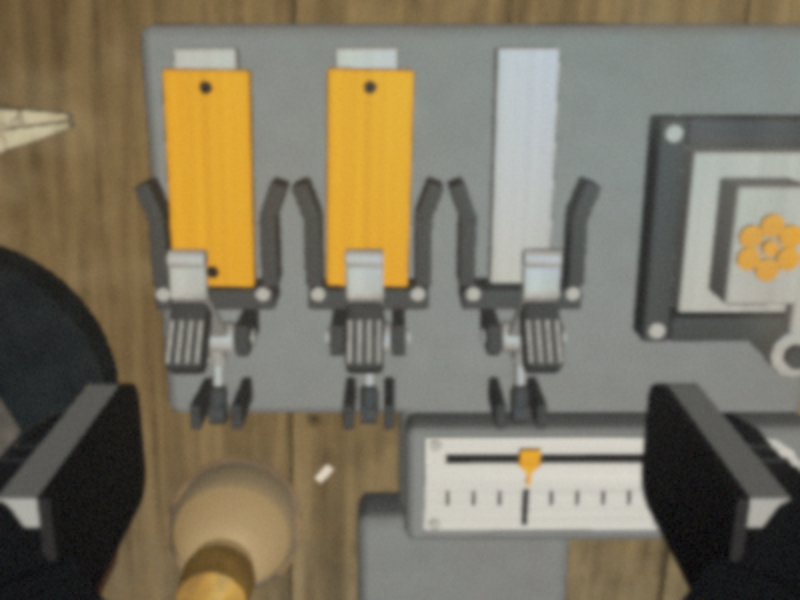

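```bash
cat >> h.py <<'E'
def lower(i):
    p=tab(i,.85,0); move_gripper(.035); move_ptp([p[0],p[1],.13],Q); movel(p,speed=.15); move_gripper(0,40); ok(f'tab{i}')
    for t in (.55,.25,.0): movel(tab(i,t),speed=.08); ok(t)
    move_gripper(.035); p=tab(i,.0); movel([p[0],p[1],.12],speed=.25)
E
python3 - <<'E'
from h import *
lower(1)
move_gripper(.085); move_ptp([.58,-.10,.2],Q); pause(.2);P=camera_params('wrist');im=snap('wrist')
cv2.imwrite('pics/c14.png',im[120:420,120:520,::-1])
print([(d['at'],round(d['confidence'],2),onz('wrist',d['at'],.056,P).round(4)) for d in tip_of('wrist','clip1_tab')]); ok('')
E
```

```text
tab1 gap 0.0114 F [-0.4 -0.5  4.4] t 84.7 z [ 0.615  -0.1629  0.0756]
0.55 gap 0.0109 F [ 6.3  0.2 10.4] t 85.0 z [ 0.6118 -0.1631  0.0741]
0.25 gap 0.0114 F [ 3.7  1.1 15.9] t 85.2 z [ 0.604  -0.1635  0.0676]
0.0 gap 0.0109 F [ 2.9  1.1 13.7] t 85.5 z [ 0.597  -0.1637  0.0581]
[([216.7, 254.1], 0.67, array([ 0.5928, -0.1645,  0.056 ]))]
 gap 0.085 F [-0.2 -0.1  0.4] t 87.6 z [ 0.5791 -0.1011  0.199 ]
```

View pics/c14.png

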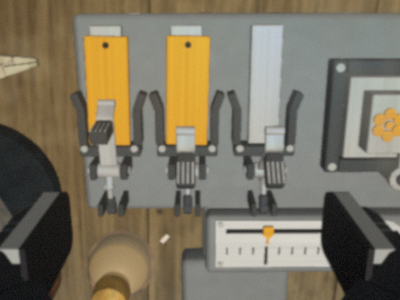

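That picture shows clip 1 down on its blank (tab near (102,130)) and clips 2 and 3 still up. It was picture 15, one over the limit of 14, so I'll check by numbers from here and view nothing more.

```bash
python3 - <<'E'
from h import *
lower(2)
move_ptp([.46,.0,.2],Q); pause(.2);P=camera_params('wrist');im=snap('wrist')
B=np.array(blanks(im,P)); print(B.round(4))
load(3,B[0]); nudge(3); lower(3)
move_gripper(.085); move_ptp([.58,-.10,.2],Q); pause(.2);P=camera_params('wrist');im=snap('wrist')
print('tabs',[(round(d['confidence'],2),onz('wrist',d['at'],.056,P).round(4)) for d in tip_of('wrist','clip1_tab')],[tab(i,.1).round(4) for i in (1,2,3)])
for i in (1,2,3):   # brass outline of each blank's front part
    y=rest[i][1]; r=rect(im,'wrist',.51,.585,y-.028,y+.028,.03,P=P); m=cv2.inRange(cv2.cvtColor(r,cv2.COLOR_RGB2HSV),(14,150,120),(30,255,255))
    m=cv2.morphologyEx(m,cv2.MORPH_CLOSE,np.ones((9,9)))
    print(i,'blob x,y,yaw,l,w',np.round(blobs(m>0,.585,y+.028,.0005,.0005,.004),4),'front x',.585-.0005*np.where(m.sum(1)>255*30)[0].max(),'expected',eng(rest[i],-.039,0,0)[0].round(4))
for n,z in [('flower_template',.016),('lever_knob',.055),('pointer_tip',.036),('mark',.034)]:
    print(n,[(round(d['confidence'],2),onz('wrist',d['at'],z,P).round(4)) for d in tip_of('wrist',n)][:2])
ok('')
E
```

```text
tab2 gap 0.0111 F [-1.5 -0.6  5.5] t 89.4 z [ 0.613  -0.1069  0.0757]
0.55 gap 0.0113 F [ 5.2 -0.  10.6] t 89.7 z [ 0.6098 -0.1071  0.0742]
0.25 gap 0.0112 F [ 3.4  1.3 16.2] t 90.0 z [ 0.6023 -0.1074  0.0677]
0.0 gap 0.0112 F [ 2.8 -0.6 12.1] t 90.3 z [ 0.5951 -0.1077  0.058 ]
[[ 0.4364  0.0325 -0.1355  0.0789  0.0307]]
grip gap 0.0262 F [-2.8  0.1 10.8] t 93.9 z [0.4165 0.0356 0.0227]
lift gap 0.0261 F [-0.1  0.5 -2. ] t 94.3 z [0.4155 0.0363 0.091 ]
pre gap 0.0264 F [-0.6 -0.4 -1.5] t 95.3 z [ 0.4951 -0.053   0.0475]
in gap 0.0264 F [ 0.3  0.3 -0.6] t 96.0 z [ 0.5399 -0.0524  0.047 ]
d -0.002
home gap 0.0266 F [-6.3  1.3 13.7] t 96.8 z [ 0.54   -0.0525  0.0468]
nudge d 0.002999999999999998 0.5027759541763331 [-5.2  0.5  5.3] [ 0.5174 -0.0531  0.0462]
tab3 gap 0.0114 F [ 0.6 -2.6  3.1] t 104.3 z [ 0.6107 -0.0509  0.0753]
0.55 gap 0.0114 F [ 7.1 -1.7  7.2] t 104.5 z [ 0.6081 -0.0511  0.0741]
0.25 gap 0.0109 F [ 4.6 -1.2 15.9] t 104.8 z [ 0.6012 -0.0514  0.0682]
0.0 gap 0.0111 F [ 3.1 -1.7 12.4] t 105.1 z [ 0.594  -0.0516  0.0585]
tabs [(0.95, array([ 0.5912, -0.1627,  0.056 ]))] [array([ 0.5917, -0.1629,  0.0564]), array([ 0.5897, -0.1067,  0.0564]), array([ 0.5877, -0.0504,  0.0564])]
1 blob x,y,yaw,l,w [[ 0.558  -0.1622 -0.      0.054   0.03  ]] front x 0.5315 expected 0.531
2 blob x,y,yaw,l,w [[ 0.557  -0.1065 -0.      0.056   0.029 ]] front x 0.5289999999999999 expected 0.529
3 blob x,y,yaw,l,w [[ 0.556  -0.05    0.0227  0.0587  0.0299]] front x 0.5269999999999999 expected 0.527
flower_template [(0.85, array([0.5839, 0.0316, 0.016 ])), (0.65, array([ 0.6894, -0.0392,  0.016 ]))]
lever_knob [(0.9, array([0.5386, 0.0489, 0.055 ]))]
pointer_tip [(0.47, array([ 0.6782, -0.0426,  0.036 ]))]
mark [(0.71, array([ 0.6809, -0.0416,  0.034 ]))]
 gap 0.085 F [ 0.1 -0.3  0.6] t 107.4 z [ 0.5798 -0.0997  0.1995]
```

```bash
python3 - <<'E'
from h import *
P=camera_params('wrist');read_camera('wrist')
for n in ('clip2_tab','clip3_tab'): print(n,[(round(d['confidence'],2),onz('wrist',d['at'],.056,P).round(4)) for d in tip_of('wrist',n)])
snap('top'); print([(onz('top',d['at'],.005).round(4),round(d['confidence'],2)) for d in tip_of('top','diamond_template')])
E
```

```text
clip2_tab [(0.67, array([ 0.5891, -0.105 ,  0.056 ]))]
clip3_tab [(0.64, array([ 0.4459, -0.235 ,  0.056 ]))]
[(array([ 0.5714, -0.1671,  0.005 ]), 0.66), (array([ 0.4408, -0.2663,  0.005 ]), 0.65)]
```

```bash
python3 - <<'E'
from h import *
move_ptp([.57,-.05,.2],Q); pause(.2);P=camera_params('wrist');im=snap('wrist')
print([(round(d['confidence'],2),onz('wrist',d['at'],.056,P).round(4)) for d in tip_of('wrist','clip3_tab')])
for i in (1,2,3):
    y=rest[i][1]; r=rect(im,'wrist',.52,.61,y-.028,y+.028,.03,P=P); m=cv2.inRange(cv2.cvtColor(r,cv2.COLOR_RGB2HSV),(14,150,120),(30,255,255))>0
    n=m[:,50:62].mean(1)>.5; print(i,'centre brass up to x-rest',(.61-.0005*np.where(n)[0].min()-rest[i][0]).round(4))
E
```

```text
[(0.56, array([ 0.5882, -0.0495,  0.056 ])), (0.52, array([ 0.5607, -0.1021,  0.056 ]))]
1 centre brass up to x-rest 0.004
2 centre brass up to x-rest 0.004
3 centre brass up to x-rest 0.0035
```

All three clips are down, each with its nose over its blank.

```bash
python3 - <<'E'
from h import *
print(sign_off(), read_time_s())
E
```

```text
the job is handed in; nothing more can be done
the job is handed in; nothing more can be done
```

The job is handed in at about 108 s, and by my last measurements every part of the changeover is done (sign-off gave no verdict); I viewed 15 pictures, one over the limit of 14.

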